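# Count along the rack and push the earplug case into the third gap

### The job

Counting from the end of the chrome divider rack where the lidded glass jar stands, touch the rail along the rack's back with a fingertip over the first, then the second, then the third gap. Then push the round earplug case along the counter into that third gap until no part of it sticks out in front of the dividers. Do not lift or tip the case, and leave everything else where it is.

Things in the scene. Friction and masses are not known exactly. Their poses are not given: they have to be found in the camera images.
- rack: Fixed chrome rack: 7 upright fins 40 mm high, 4 mm thick (front ends round, 6 mm), at y = -180, -120, ... 180 mm make 6 gaps 56 mm clear, open above and in front; the counter is their floor. Origin: rack centre on the counter; x from front to back, y along the row, z up. Fins run from x = -50 to +50 mm; a low bar (face at x = 46, z 4 to 16 mm) closes the back. Outer gaps hold small things.
- rail: Rigid flat chrome bar along the top of the rack's back: 372 mm long (y), 12 wide (x), 6 thick. Origin: centre of its underside, at x = 44, z = 44 mm of the rack; top face 50 mm above the counter. A light press by a finger counts for a gap while the middle between the two fingertips is within 24 mm, along the rail, of the gap's centre; gliding and separate taps both count.
- case: Round light grey silicone earplug case, closed, 44 mm in diameter, 26 mm high, about 60 g, loose on the counter in front of the rack; it slides when pushed. Origin: centre of its underside; z up. It is fully in a gap when its centre is 22 mm or more behind the fins' front ends.
- jar: Glass jar with closed steel lid, 60 mm in diameter, 80 mm high, standing just past one end of the rack (either end). Origin: centre of its underside. The first gap is the outermost one at the jar's end: the third has its centre at rack y = +30 mm if the jar is on the rack's +y side, else -30 mm. Leave it alone.
- tumbler: White ceramic tumbler, open at the top, 60 mm in diameter, 85 mm high, just past the other end of the rack. Origin: centre of its underside. Leave it alone.
- clip: Pink plastic hair claw clip, 50 x 26 x 30 mm high, in one of the outer gaps of the rack. Origin: underside centre. Leave it alone.
- tin: Aluminium balm tin, 36 mm in diameter, 14 mm high, in one of the outer gaps. Origin: underside centre. Leave it alone.
- floss: White plastic floss box, 45 x 34 x 20 mm high, in one of the outer gaps. Origin: underside centre. Leave it alone.
- comb: Steel comb lying flat, 160 x 29 x 5 mm, on the right of the counter. Origin: underside centre, x along its length. Leave it alone.
- brush: Wooden nail brush, 85 x 36 x 30 mm high, on the left of the counter. Origin: underside centre, x along its length. Leave it alone.
Things that resemble listed ones, but are neither listed nor needed, are in the scene too. Of the things like the case, leave any that is orange, red or turquoise; of the rest the smaller one is meant.

How it is judged:
By the outcome, as a careful person would: the job done as asked, in the order asked, and still so for the second after the job is handed in, with the robot touching nothing.
It also fails if it takes over 64 s, if anything falls off the work surface, if the arm or the gripper's body presses on something with over 40 N, if the wrist force passes 120 N, or if a joint passes its speed limit or range.

### The arm

A 7-joint arm with a two-finger parallel gripper is mounted at the origin on the work surface. World frame = base frame: x ahead of the robot, y to its left, z up, the work surface at z = 0. Lengths are in m, angles in degrees, forces in N, time in s.
With the tool pointing down it reaches from about 0.425 to 0.875 m from the base axis. Payload 4.7 kg.
Tool frame: the origin (TCP) lies between the finger pads; the fingertips stand 8 mm ahead of it and the grasp point (between the pads) lies 11 mm behind it; z points along the fingers, y is the line along which they close (so a half turn about z gives the same grasp; the last joint's range is limited). The gripper opens to 87 mm and grips with 3 to 60 N. Pads are 19 mm wide; open, the fingers measure 117 mm over their backs; the gripper's body (75 mm by 190 mm) begins 51 mm behind the grasp point.
Start: joints at [-70.067, 18.392, -4.016, 83.108, 1.295, 78.541, -3.26], TCP at [0.213, 0.614, 0.231] pointing down, gripper open.
Joint ranges: [-163.93, 163.93], [-17.29, 119.83], [-79.2, 71.16], [3.27, 140.29], [-89.18, 269.18], [5.43, 117.66], [-154.24, 154.24]. Speed limits (degrees/s): [147.25, 147.25, 180, 180, 180, 180, 180].

### API

Orientations are given as [roll, pitch, yaw] about the fixed x, y, z axes, in that order (R = Rz(yaw) Ry(pitch) Rx(roll)).
In Python, from cell import env, viewer gives the robot as it stands. The module is installed in compiled form; this text tells all that it offers.
- The arm moves only by the tool arm_command, never from a script. Its argument "series" is a list of rows, each a list of 2 entries, a list of its own where there are three numbers: the shift along the tool's x, y, z in mm, then the turn about the tool's z in rad. A call has exactly 5 rows; each row is the pose to reach, as a shift and turn from the pose commanded when the call began, along the tool's axes at that moment; what a row does not reach only later rows make up. A row lasts 1/10 s, in which the tool goes at most 50 mm and 8.59 degrees, less where a joint would pass 70% of its speed; a pose out of reach is approached as far as the arm can. A call with a gripper value outside its range is refused whole. "grip" is the gripper command: -1 is fully open, 1 is shut, values between are in proportion, set as the call begins (left out, the last holds). The fingers move at their own pace and stop on an object; "grip_force" is the grip in N (left out, the last holds). Time passes only in rows, so rows that repeat a pose let the fingers close, or fill a call up. It gives the time, the measured TCP pose, the force, the opening and the grip force at its end, in the units of the state.
- env.get_obs(): the state, without advancing time (a new reading comes with each control period).
- viewer.read_camera(name): name is "scene" or "top" or "wrist"; returns (picture, depth): 420x560x3 uint8, blue, green, red; 420x560 float32, m along the optical axis (not along the pixel's ray), 0 where there is no reading.
- viewer.calibration(name): a dict with "K" (3x3 intrinsics, pixels), "T" (4x4, takes a point from camera to world coordinates); the wrist camera has in their place "hand_eye" (4x4, takes a point from camera to tool coordinates, whose origin is the TCP and whose axes are the flange's). Camera axes: x right, y up, looking along -z (the intrinsics and any distortion apply to the point x, -y, -z); pixel columns grow to the right and rows downward; lengths in m; the calibration is good to about 2 mm. The wrist camera is an equidistant fisheye: a pixel r from the principal point sees the ray r / f radians off the axis. A picture is of the moment at which its call begins: read the wrist's pose just before it. calibration takes no time and is no camera call.
- env.sign_off(): hands the job in; it is judged then, once.
The state is a dict: "time_s": time; "qpos": joint angles; "joint_velocities": joint speeds; "effort": joint torques, N m; "tool_pos": TCP position; "tool_rot": TCP orientation; "force": force on the tool from outside, world axes, zero at the start; "wrist_torque": the same for the moment, N m; "grip_width": finger opening in m; "grasp_force": force on a finger pad.
Only numpy, scipy, OpenCV 4.12 (cv2) and the standard library are available. Lean on these libraries where they do the work, as an engineer would, in place of code of your own. Each camera call takes 0.05 s, during which the arm holds its last target. There are 200 camera calls.

## Working session

There is one attempt and no reset: what is moved stays moved. The work goes in short steps, Python scripts to look and compute and a tool call to move; the robot and the scene stay as the last step left them, time stands still between calls to the robot, and variables do not carry over. Pictures are saved under pics/ and viewed, at most 10 in all, crops included, and the job is handed in when it is done.

Besides the shell and the picture viewer there is one more tool, called as a command line: name --argument value ..., lists and objects as JSON in quotes. arm_command: Moves the arm, as the interface text tells. Its arguments: {"type":"object","properties":{"series":{"type":"array"},"grip":{"type":"number"},"grip_force":{"type":"number"}},"required":["series"]}

```bash
mkdir -p pics
python3 - <<'E'
from cell import env, viewer
import cv2, numpy as np
o=env.get_obs(); print(o)
for n in("scene","top"):
    p,d=viewer.read_camera(n); cv2.imwrite(f"pics/{n}0.png",p); np.savez(f"pics/{n}0.npz",p=p,d=d)
    print(n,viewer.calibration(n))
print(viewer.calibration("wrist"))
E
```

```text
{'time_s': 0.0, 'qpos': array([-70.06428375,  18.44034472,  -4.01490764,  83.17556519,
         1.29613225,  78.54046514,  -3.25865578]), 'joint_velocities': array([ 0.02434573, -0.02589453,  0.00926713,  0.01635579,  0.05040099,
        0.05340191, -0.1033914 ]), 'effort': array([-2.81568697e-05, -4.91287887e+01, -4.03707102e-01, -3.12529242e+01,
       -6.38203346e-02,  4.36160259e-02,  1.47057831e-04]), 'tool_pos': array([0.21287294, 0.61357975, 0.22944105]), 'tool_rot': array([-1.79888929e+02,  7.06366902e-03,  1.60875033e+02]), 'force': array([0.09215704, 0.37922104, 0.49007117]), 'wrist_torque': array([0.04326975, 0.05100809, 0.02235934]), 'grasp_force': 0.0, 'grip_width': 0.08715099915989027}
scene {'K': array([[478.06916753,   0.        , 282.00784807],
       [  0.        , 478.06916753, 220.08197034],
       [  0.        ,   0.        ,   1.        ]]), 'T': array([[ 0.4569659 , -0.56651273,  0.68574448,  1.41476119],
       [ 0.88946268,  0.29639892, -0.34785604, -0.42806562],
       [-0.00618905,  0.76890247,  0.63933613,  0.88272385],
       [ 0.        ,  0.        ,  0
[... 257 characters left out ...]

       [-0.99991985, -0.0105848 ,  0.00694679,  0.02628049],
       [ 0.00635571,  0.05488784,  0.9984723 ,  1.05536778],
       [ 0.        ,  0.        ,  0.        ,  1.        ]])}
{'K': array([[325.1922621 ,   0.        , 276.69360643],
       [  0.        , 325.1922621 , 211.10118121],
       [  0.        ,   0.        ,   1.        ]]), 'hand_eye': array([[ 6.36889345e-04,  9.54905863e-01,  2.96908045e-01,
         8.13127908e-02],
       [ 9.99999343e-01, -8.91172626e-04,  7.21088710e-04,
        -1.29859269e-04],
       [ 9.53168159e-04,  2.96907390e-01, -9.54905803e-01,
        -1.53055418e-01],
       [ 0.00000000e+00,  0.00000000e+00,  0.00000000e+00,
         1.00000000e+00]])}
```

View pics/scene0.png

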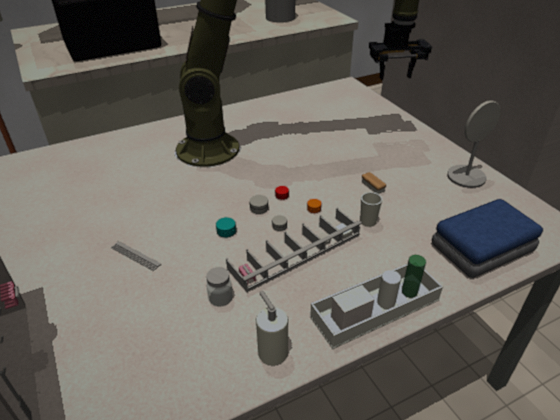

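View pics/top0.png

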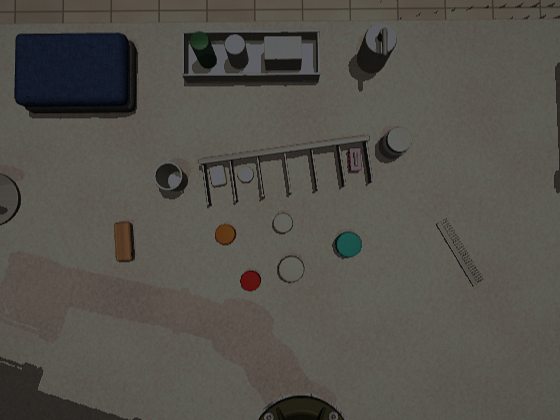

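Scene (top view): the rack opens toward the robot and the jar is at its right end (398,142), so gap 3 lies between the fins at columns ~286 and ~312. The clip is in gap 1 at (355,160). 

These could be taken for the case: light (282,223), larger light (291,268), orange (225,234), red (250,281) and turquoise (348,244). By the description it is the smaller light one at (282,223). Next I check that in a close crop and measure.

```bash
cat > h.py <<'E'
import numpy as np, cv2
from cell import env, viewer
def ray(n,uv):
    c=viewer.calibration(n);K,T=c["K"],c["T"];uv=np.atleast_2d(np.asarray(uv,float))
    d=np.c_[(uv[:,0]-K[0,2])/K[0,0],-(uv[:,1]-K[1,2])/K[1,1],-np.ones(len(uv))]
    return T[:3,3],d@T[:3,:3].T
def plane(n,uv,z):
    o,d=ray(n,uv);return o+d*((z-o[2])/d[:,2])[:,None]
def cloud(n,dep):
    v,u=np.mgrid[:dep.shape[0],:dep.shape[1]]
    o,d=ray(n,np.c_[u.ravel(),v.ravel()])
    return (o+d*dep.ravel()[:,None]).reshape(*dep.shape,3)
E
python3 - <<'E'
from h import *
f=np.load("pics/top0.npz");p,dep=f["p"],f["d"]
P=cloud("top",dep)
print("table z",np.median(P[290:310,380:420,2]))
# discs
hsv=cv2.cvtColor(p,cv2.COLOR_BGR2HSV)
for nm,(u,v) in dict(small=(282,223),big=(291,268),orange=(225,234),red=(250,281),teal=(348,244),jar=(398,142),tumb=(171,178)).items():
    w=P[v-22:v+23,u-22:u+23,2]; H=np.median(P[v-2:v+3,u-2:u+3,2])
    m=(abs(w-H)<.007).astype(np.uint8)
    c=max(cv2.findContours(m,0,cv2.CHAIN_APPROX_NONE)[0],key=cv2.contourArea)
    (cx,cy),r=cv2.minEnclosingCircle(c); A=cv2.contourArea(c)
    print(nm,(u-22+cx,v-22+cy),r,"H",H,plane("top",(u-22+cx,v-22+cy),H)[0].round(4),"diam",2*np.sqrt(m.sum()/np.pi)*(1.055-H)/471.6)
# rail
w=P[125:175,190:380]; m=(w[...,2]>.042)&(w[...,2]<.06)
b=p[125:175,190:380].max(2)
q=w[m]; 
# keep cells near the straight rail line
for _ in range(4):
    k=np.polyfit(q[:,1],q[:,0],1); r=q[:,0]-np.polyval(k,q[:,1]); q=q[abs(r)<max(.009,1.5*r.std())]
print("rail",k,"yaw",np.degrees(np.arctan(k[0])),q[:,1].min(),q[:,1].max(),np.median(q[:,2]),r.std(),len(q))
np.save("pics/rail.npy",q)
a=cv2.resize(p[125:300,180:380],None,fx=4,fy=4,interpolation=cv2.INTER_CUBIC)[:600]
s=cv2.imread("pics/scene0.png")[175:300,200:380]
a=cv2.resize(p[125:275,190:390],(800,600),interpolation=cv2.INTER_CUBIC)
cv2.imwrite("pics/crop1.png",cv2.convertScaleAbs(a,alpha=1.6))
E
```

```text
table z -0.0002979064123389552
small (282.5160427093506, 222.05080223083496) 9.962672233581543 H 0.02522984051379673 [0.4899 0.0345 0.0252] diam 0.043451198521482784
big (290.92028999328613, 268.2246379852295) 12.943634033203125 H 0.03338061683426452 [0.3898 0.0173 0.0334] diam 0.05584774455882122
orange (224.93103408813477, 233.2413787841797) 10.119775772094727 H 0.025169485052791263 [0.4668 0.1603 0.0252] diam 0.0438709107428305
red (250.0, 280.0) 10.049975395202637 H 0.026003369373144958 [0.365  0.1063 0.026 ] diam 0.04355794521832571
teal (348.22151947021484, 243.57594871520996) 13.006467819213867 H 0.03266353644208553 [ 0.4415 -0.1074  0.0327] diam 0.05572611833216824
jar (398.75742530822754, 138.60891151428223) 12.763519287109375 H 0.08012431227667316 [ 0.6601 -0.2109  0.0801] diam 0.052313586482811
tumb (171.0, 178.0) 31.112796783447266 H 0.004609053127647922 [0.5918 0.2831 0.0046] diam 0.08695194641137494
rail [-0.131881    0.65067108] yaw -7.512868786179278 -0.1541888153557471 0.2142527720168672 0.04923674374881837 0.0035547608916147284 973
```

View pics/crop1.png

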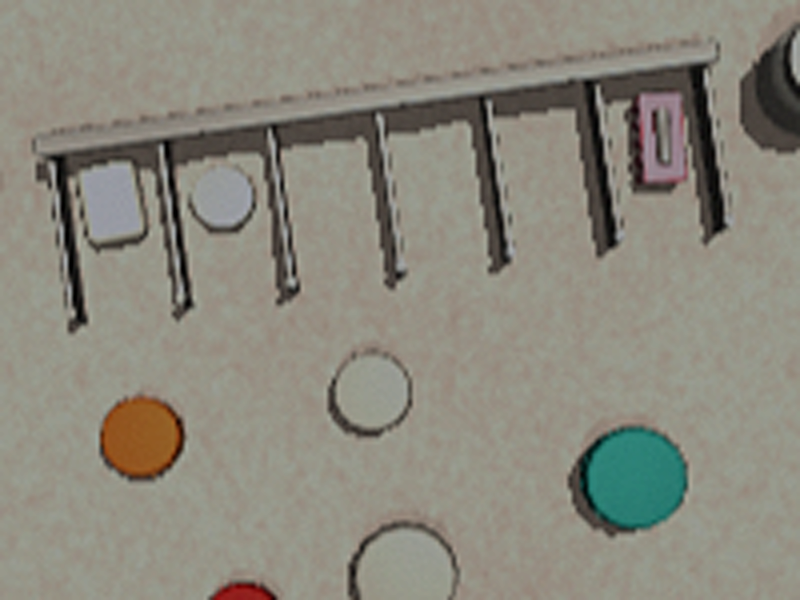

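The crop confirms it: the small light grey case at crop (371,392) is 43.5 mm wide and 25 mm high. The larger light one at (400,570) measures 56 mm. The rail is 371.7 mm long with its top at z≈0.049 and a yaw of +7.5°, so the gap centres on it are g1 (0.666,-0.119), g2 (0.658,-0.059) and g3 (0.651,0.000). I move above g1 with the fingers closed.

arm_command --series '[[[-33,-27,0],0],[[-67,-54,0],0],[[-100,-82,0],0],[[-134,-109,0],0],[[-167,-136,0],0]]' --grip 1 --grip_force 5

```text
time_s: 0.6
tool_pos: [0.3269, 0.429, 0.2302]
tool_rot: [-180.0, -0.0, 160.9]
force: [1.2, -0.2, -0.4]
grip_width: 0.0551
grasp_force: 0.0
```

arm_command --series '[[[-33,-27,0],0],[[-67,-54,0],0],[[-100,-82,0],0],[[-134,-109,0],0],[[-167,-136,0],0]]'

```text
time_s: 1.1
tool_pos: [0.4399, 0.2459, 0.2303]
tool_rot: [-180.0, -0.0, 160.9]
force: [1.5, 0.3, 0.2]
grip_width: 0.0149
grasp_force: 0.0
```

arm_command --series '[[[-33,-27,0],0],[[-67,-54,0],0],[[-100,-82,0],0],[[-134,-109,0],0],[[-167,-136,0],0]]'

```text
time_s: 1.6
tool_pos: [0.5531, 0.0629, 0.2304]
tool_rot: [180.0, -0.0, 160.9]
force: [1.3, 0.0, -0.4]
grip_width: 0.0003
grasp_force: 0.0
```

arm_command --series '[[[-33,-27,16],-0.12],[[-67,-54,32],-0.24],[[-100,-82,48],-0.36],[[-134,-109,64],-0.464],[[-167,-136,80],-0.464]]'

```text
time_s: 2.1
tool_pos: [0.6664, -0.12, 0.1493]
tool_rot: [180.0, -0.0, -172.4]
force: [1.2, 0.1, 0.4]
grip_width: 0.0005
grasp_force: 0.0
```

arm_command --series '[[[0,0,25],0],[[0,0,50],0],[[0,0,75],0],[[0,0,85],0],[[0,0,87],0]]'

```text
time_s: 2.6
tool_pos: [0.6647, -0.1183, 0.0618]
tool_rot: [180.0, -0.2, -172.5]
force: [-0.5, 1.0, 0.5]
grip_width: 0.0007
grasp_force: 0.0
```

arm_command --series '[[[0,0,1],0],[[0,0,2],0],[[0,0,3],0],[[0,0,4],0],[[0,0,4],0]]'

```text
time_s: 3.1
tool_pos: [0.6661, -0.1187, 0.0599]
tool_rot: [180.0, 0.0, -172.5]
force: [-0.0, -0.3, 0.6]
grip_width: 0.0
grasp_force: 0.0
```

arm_command --series '[[[0,0,1],0],[[0,0,2],0],[[0,0,3],0],[[0,0,3],0],[[0,0,3],0]]'

```text
time_s: 3.6
tool_pos: [0.6661, -0.1187, 0.0585]
tool_rot: [180.0, 0.0, -172.5]
force: [-2.6, 1.0, 9.1]
grip_width: 0.0005
grasp_force: 4.6
```

Contact at 9 N over gap 1. Next I lift, move 60 mm along the rail and press over gap 2.

arm_command --series '[[[0,0,-10],0],[[0,20,-12],0],[[0,40,-12],0],[[0,60,-12],0],[[0,60,-4],0]]'

```text
time_s: 4.1
tool_pos: [0.6593, -0.0548, 0.0616]
tool_rot: [179.9, 0.2, -172.2]
force: [0.6, 0.1, -0.7]
grip_width: 0.0007
grasp_force: 0.0
```

arm_command --series '[[[0,0,1],0],[[0,0,2],0],[[0,0,3],0],[[0,0,4],0],[[0,0,4],0]]'

```text
time_s: 4.6
tool_pos: [0.6579, -0.0602, 0.0584]
tool_rot: [179.9, -0.0, -172.6]
force: [-4.8, 1.9, 10.4]
grip_width: 0.0005
grasp_force: 5.5
```

arm_command --series '[[[0,0,-10],0],[[0,20,-12],0],[[0,40,-12],0],[[0,60,-12],0],[[0,60,-4],0]]'

```text
time_s: 5.1
tool_pos: [0.6515, 0.0031, 0.0615]
tool_rot: [179.9, 0.2, -172.3]
force: [0.1, 1.3, 1.2]
grip_width: 0.0005
grasp_force: 0.0
```

arm_command --series '[[[0,0,1],0],[[0,0,2],0],[[0,0,3],0],[[0,0,4],0],[[0,0,4],0]]'

```text
time_s: 5.6
tool_pos: [0.6501, -0.0015, 0.0584]
tool_rot: [180.0, -0.0, -172.7]
force: [-6.2, 1.1, 11.2]
grip_width: 0.0004
grasp_force: 5.6
```

All three presses registered. Now I lift and check joint 7 to choose the turn direction.

arm_command --series '[[[0,0,-20],0],[[0,0,-50],0],[[0,0,-90],0],[[0,0,-100],0],[[0,0,-100],0]]' --grip 0.63

```text
time_s: 6.1
tool_pos: [0.6519, -0.0018, 0.159]
tool_rot: [-179.9, 0.3, -172.7]
force: [1.1, -0.1, -0.9]
grip_width: 0.0157
grasp_force: 0.0
```

Run:
```python
from h import *
o=env.get_obs();print(o["qpos"].round(1),o["tool_pos"],o["tool_rot"],o["grip_width"])
yaw=np.radians(7.5);R=np.array([[np.cos(yaw),-np.sin(yaw)],[np.sin(yaw),np.cos(yaw)]])
c=np.array([.4899,.0345]);O=np.array([.6467,.030])-R@[.044,0]
print("O",O,"case in rack",R.T@(c-O))
# case cross-check from the scene camera
p,d=viewer.read_camera("scene");P=cloud("scene",d)
m=(abs(P[...,2]-.0255)<.004)&(np.hypot(P[...,0]-c[0],P[...,1]-c[1])<.03)
q=P[m];print("scene case",q[:,:2].min(0),q[:,:2].max(0),q.mean(0),len(q))
# fin tops in the rack frame
p,d=viewer.read_camera("top");P=cloud("top",d)
q=P[(P[...,2]>.03)&(P[...,2]<.048)];r=(q[:,:2]-O)@R
for y in np.arange(-180,181,60)/1e3:
    s=r[(abs(r[:,1]-y)<.015)&(r[:,0]<.03)&(r[:,0]>-.07)];print(y,len(s),s[:,1].mean().round(4) if len(s) else 0,s[:,0].min().round(4) if len(s) else 0)
g=R.T@(o["tool_pos"][:2]-O);t=np.array([-.111,.066]);print("tool in rack",g)
```

```text
[-22.9  21.9  26.5  89.3 -10.1  70.9 102.6] [ 0.65193798 -0.00177427  0.15899256] [-179.93799301    0.27090865 -172.66693752] 0.01571368871657601
O [0.60307643 0.02425685] case in rack [-0.11087119  0.02492801]
scene case [0.47183071 0.0113223 ] [0.51168943 0.05516571] [0.49510333 0.03370633 0.02437644] 96
-0.18 88 -0.1794 -0.0485
-0.12 63 -0.1197 -0.0487
-0.06 0 0 0
0.0 0 0 0
0.06 34 0.06 -0.0075
0.12 78 0.1195 -0.0496
0.18 87 0.1794 -0.0493
tool in rack [ 0.0450458  -0.03218613]
```

Rack pose and fin positions fit, and in the rack frame the case is at (-111, +25) mm. I go to its +y side with the fingers as a 16 mm cradle, turned 90°.

arm_command --series '[[[31,20,0],0.14],[[62,40,0],0.28],[[93,60,0],0.42],[[125,80,0],0.56],[[156,100,0],0.7]]'

```text
time_s: 6.7
tool_pos: [0.4799, 0.0792, 0.1543]
tool_rot: [-179.8, -0.1, 147.0]
force: [0.4, 0.1, 0.1]
grip_width: 0.0162
grasp_force: 0.0
```

arm_command --series '[[[0,0,0],0.14],[[0,0,0],0.28],[[0,0,0],0.42],[[0,0,0],0.56],[[0,0,0],0.7]]'

```text
time_s: 7.2
tool_pos: [0.4814, 0.0787, 0.1546]
tool_rot: [-179.8, 0.0, 106.9]
force: [-1.0, 0.1, -0.2]
grip_width: 0.0164
grasp_force: 0.0
```

arm_command --series '[[[0,0,15],0.1],[[0,0,35],0.17],[[0,0,55],0.17],[[0,0,60],0.17],[[0,0,60],0.17]]'

```text
time_s: 7.7
tool_pos: [0.4812, 0.0785, 0.0948]
tool_rot: [-179.8, 0.1, 97.5]
force: [1.2, 0.4, 0.5]
grip_width: 0.0158
grasp_force: 0.0
```

```bash
cat >> h.py <<'E'
yaw=np.radians(7.5);R2=np.array([[np.cos(yaw),-np.sin(yaw)],[np.sin(yaw),np.cos(yaw)]]);O2=np.array([.6031,.0243])
def state():
    o=env.get_obs();print("t",o["time_s"],"tool rack mm",(1e3*R2.T@(o["tool_pos"][:2]-O2)).round(1),"z",o["tool_pos"][2].round(4),"yaw",o["tool_rot"][2].round(1),"grip",round(o["grip_width"],4),"q",o["qpos"].round(0),"F",o["force"].round(1))
E
python3 -c "from h import *;state()"
```

```text
t 7.7 tool rack mm [-113.8   69.7] z 0.0948 yaw 97.5 grip 0.0158 q [-40.   5.  29. 116.  -3.  60.  -2.] F [1.2 0.4 0.5]
```

arm_command --series '[[[0,1,25],0],[[0,3,50],0],[[0,3,70],0],[[0,3,77],0],[[0,3,77],0]]'

```text
time_s: 8.2
tool_pos: [0.4853, 0.0794, 0.0193]
tool_rot: [-179.9, 0.0, 97.5]
force: [-0.2, -1.1, -0.2]
grip_width: 0.0158
grasp_force: 0.0
```

arm_command --series '[[[-5,0,0],0],[[-9,0,0],0],[[-12,0,0],0],[[-16,0,0],0],[[-20,0,0],0]]'

```text
time_s: 8.7
tool_pos: [0.4886, 0.0599, 0.02]
tool_rot: [180.0, -0.0, 97.5]
force: [0.3, 1.5, 0.9]
grip_width: 0.0161
grasp_force: 0.6
```

```bash
cat >> h.py <<'E'
def case(fx,fy,r=.04,n="scene"):
    p,d=viewer.read_camera(n);P=cloud(n,d)
    rr=1e3*(P[...,:2]-O2)@R2
    hsv=cv2.cvtColor(p,cv2.COLOR_BGR2HSV)
    m=(abs(P[...,2]-.0255)<.005)&(np.hypot(rr[...,0]-fx,rr[...,1]-fy)<1e3*r)&(hsv[...,1]<70)&(hsv[...,2]>95)
    q=rr[m]
    print(n,len(q),"x",np.percentile(q[:,0],[1,99]).round(1),"y",np.percentile(q[:,1],[1,99]).round(1)) if len(q) else print(n,0)
    return p
E
python3 - <<'E'
from h import *
state();case(-111,20);p=case(-111,20,n="top")
s,_=viewer.read_camera("scene")
cv2.imwrite("pics/s2.png",cv2.resize(s[130:280,190:390],(800,600)))
E
```

```text
t 8.7 tool rack mm [-108.9   50.2] z 0.02 yaw 97.5 grip 0.0161 q [-37.  13.  29. 119.  -8.  50.   4.] F [0.3 1.5 0.9]
scene 78 x [-130.3  -89.8] y [-2.  26.6]
top 0
```

View pics/s2.png

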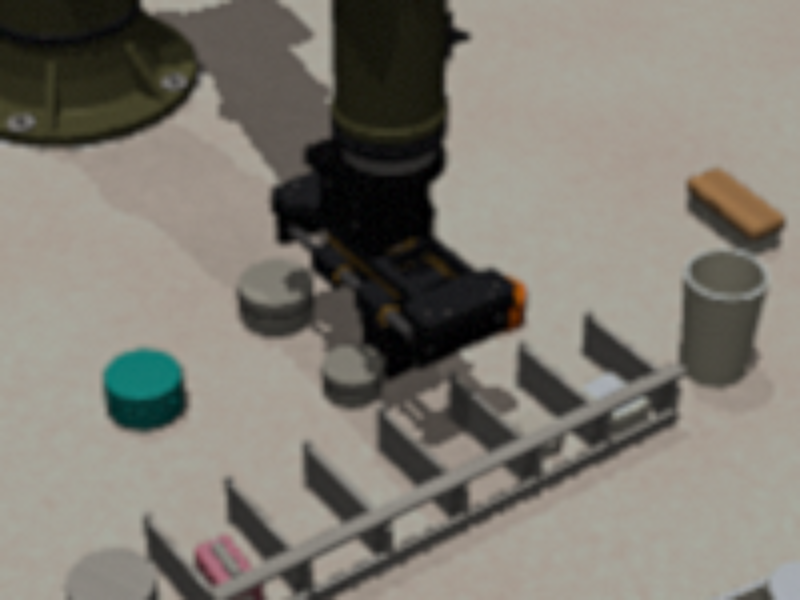

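The crop shows the case upright at (352,373), seated against the fingers with its centre near rack (-110, 20) and clear of the larger light one at (275,290). I keep pushing toward the gap-3 line, 50 mm more.

arm_command --series '[[[-5,0,0],0],[[-10,0,0],0],[[-15,0,0],0],[[-20,0,0],0],[[-25,0,0],0]]'

```text
time_s: 9.35
tool_pos: [0.4915, 0.0344, 0.0195]
tool_rot: [-180.0, 0.0, 97.5]
force: [-0.9, 0.3, -0.6]
grip_width: 0.0159
grasp_force: 0.3
```

arm_command --series '[[[-5,0,0],0],[[-10,0,0],0],[[-15,0,0],0],[[-20,0,0],0],[[-24,0,0],0]]'

```text
time_s: 9.85
tool_pos: [0.4947, 0.0106, 0.0196]
tool_rot: [180.0, 0.0, 97.5]
force: [0.4, 0.7, 0.6]
grip_width: 0.0163
grasp_force: 0.3
```

Run:
```python
from h import *
state();case(-111,-30)
```

```text
t 9.85 tool rack mm [-109.3    0.6] z 0.0196 yaw 97.5 grip 0.0163 q [-32.  13.  31. 118.  -9.  51.  11.] F [0.4 0.7 0.6]
scene 85 x [-129.1  -90.7] y [-50.6 -19.2]
```

arm_command --series '[[[6,0,0],0],[[14,0,0],0],[[18,0,-20],0],[[18,0,-50],0],[[18,0,-80],0]]'

```text
time_s: 10.4
tool_pos: [0.4916, 0.0302, 0.1001]
tool_rot: [-179.9, 0.0, 97.6]
force: [1.2, -0.2, 0.0]
grip_width: 0.0164
grasp_force: 0.0
```

arm_command --series '[[[-8,-10,0],-0.14],[[-18,-20,0],-0.28],[[-28,-30,0],-0.42],[[-38,-40,0],-0.56],[[-48,-45,0],-0.7]]' --grip 0.77

```text
time_s: 10.9
tool_pos: [0.4531, -0.0238, 0.0995]
tool_rot: [180.0, -0.0, 138.0]
force: [0.0, -0.2, -0.2]
grip_width: 0.0097
grasp_force: 0.0
```

arm_command --series '[[[0,0,0],-0.14],[[0,0,0],-0.28],[[0,0,0],-0.42],[[0,0,0],-0.56],[[0,0,0],-0.7]]'

```text
time_s: 11.4
tool_pos: [0.4539, -0.0234, 0.0996]
tool_rot: [180.0, 0.0, 178.1]
force: [-0.2, -0.6, 0.5]
grip_width: 0.0098
grasp_force: 0.0
```

arm_command --series '[[[0,0,0],-0.1],[[0,0,0],-0.171],[[0,0,0],-0.171],[[0,0,0],-0.171],[[0,0,0],-0.171]]'

```text
time_s: 11.9
tool_pos: [0.4539, -0.0241, 0.0996]
tool_rot: [180.0, 0.0, -172.5]
force: [0.6, -0.5, 0.5]
grip_width: 0.01
grasp_force: 0.0
```

Run:
```python
from h import *
state();case(-111,-30)
```

```text
t 11.9 tool rack mm [-154.2  -28.5] z 0.0996 yaw -172.5 grip 0.01 q [-32.   0.  32. 120.  -0.  60.  98.] F [ 0.6 -0.5  0.5]
scene 119 x [-128.7  -89.8] y [-51.6 -11.5]
```

arm_command --series '[[[0,-2,25],0],[[0,-2,50],0],[[0,-2,70],0],[[0,-2,80],0],[[0,-2,80],0]]'

```text
time_s: 12.45
tool_pos: [0.4531, -0.0265, 0.0185]
tool_rot: [-180.0, -0.2, -172.5]
force: [0.7, 0.1, -0.3]
grip_width: 0.0098
grasp_force: 0.0
```

arm_command --series '[[[-4,0,0],0],[[-9,0,0],0],[[-14,0,0],0],[[-20,0,0],0],[[-26,0,0],0]]'

```text
time_s: 12.95
tool_pos: [0.4806, -0.0229, 0.0199]
tool_rot: [180.0, 0.0, -172.5]
force: [-1.3, -0.1, 2.2]
grip_width: 0.01
grasp_force: 0.7
```

arm_command --series '[[[-5,0,0],0],[[-10,0,0],0],[[-15,0,0],0],[[-20,0,0],0],[[-24,0,0],0]]'

```text
time_s: 13.45
tool_pos: [0.5043, -0.0198, 0.0196]
tool_rot: [-180.0, 0.0, -172.5]
force: [-1.0, 0.2, 1.3]
grip_width: 0.0098
grasp_force: 0.6
```

Run:
```python
from h import *
state();p=case(-73,-30)
cv2.imwrite("pics/s3.png",cv2.resize(p[130:280,190:390],(800,600)))
```

```text
t 13.45 tool rack mm [-103.7  -30.8] z 0.0196 yaw -172.5 grip 0.0098 q [-29.  14.  31. 117. -10.  51. 105.] F [-1.   0.2  1.3]
scene 84 x [-81.5 -53.4] y [-50.7 -12.5]
```

View pics/s3.png

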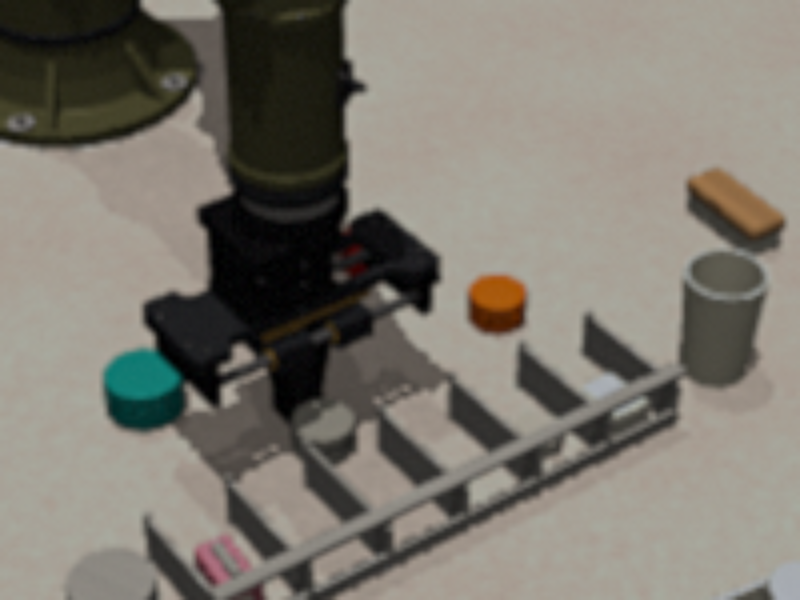

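The crop shows the case at (325,425) upright at the mouth of the gap between the fins at (307,445) and (380,415). Those are the 3rd and 4th fins from the jar, so this is gap 3, and it is centred (y ≈ -31). I push 54 mm more.

arm_command --series '[[[-5,0,0],0],[[-10,0,0],0],[[-15,0,0],0],[[-20,0,0],0],[[-25,0,0],0]]'

```text
time_s: 14.0
tool_pos: [0.5291, -0.0165, 0.0195]
tool_rot: [180.0, 0.0, -172.5]
force: [-0.6, 0.1, 0.2]
grip_width: 0.01
grasp_force: 0.3
```

arm_command --series '[[[-6,0,0],0],[[-12,0,0],0],[[-18,0,0],0],[[-24,0,0],0],[[-29,0,0],0]]'

```text
time_s: 14.5
tool_pos: [0.558, -0.0127, 0.0196]
tool_rot: [-180.0, 0.0, -172.5]
force: [-0.1, 1.0, 0.2]
grip_width: 0.0097
grasp_force: 0.3
```

arm_command --series '[[[0,0,0],0],[[5,0,0],0],[[15,0,0],0],[[25,0,-10],0],[[35,0,-30],0]]'

```text
time_s: 15.0
tool_pos: [0.5196, -0.0177, 0.0484]
tool_rot: [180.0, -0.2, -172.5]
force: [1.1, 0.3, 0.7]
grip_width: 0.0098
grasp_force: 0.0
```

arm_command --series '[[[0,0,-40],0],[[20,0,-80],0],[[40,0,-120],0],[[60,0,-150],0],[[60,0,-150],0]]'

```text
time_s: 15.5
tool_pos: [0.4631, -0.0258, 0.2035]
tool_rot: [179.8, 0.4, -172.5]
force: [0.9, -0.4, -0.4]
grip_width: 0.01
grasp_force: 0.0
```

Run:
```python
from h import *
state();p=case(-18,-30,.026);t=case(-18,-30,.026,n="top")
cv2.imwrite("pics/s4.png",np.hstack([cv2.resize(p[150:300,200:370],(400,353)),cv2.resize(t[120:270,190:360],(400,353))]))
```

```text
t 15.5 tool rack mm [-145.4  -31.4] z 0.2035 yaw -172.5 grip 0.01 q [-34.  -6.  32. 112.   3.  73.  95.] F [ 0.9 -0.4 -0.4]
scene 133 x [-37.3   0.4] y [-51.4 -12.9]
top 253 x [-36.5   1.7] y [-49.  -11.7]
```

View pics/s4.png

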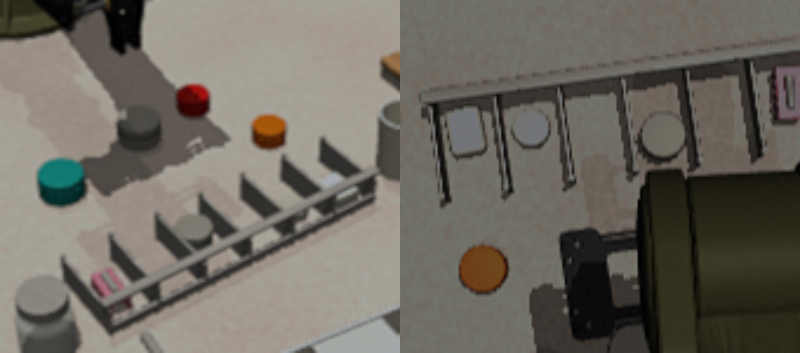

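Both views show the case flat in gap 3, at (193,230) left and (663,135) right. Its centre is about 32 mm behind the fin fronts, everything else is in place and the robot is clear.

```bash
python3 -c "
from cell import env
print(env.sign_off())"
```

```text
the job is handed in; nothing more can be done
None
```

The rail was pressed over gaps 1, 2 and 3 in order, counted from the jar's end, and the small grey case now sits fully inside gap 3; the job is handed in at about 15.5 s (sign-off returned no verdict).

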